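Nest the emptied parts trays

TASK

Clear up the small loose sheet-metal parts trays on the bench: put every terminal plug that has been left lying in them, or loose among them, into the long brown card tray (those by the meter and the wiring stay), and nest every loose tray, empty, in the taller, already started stack of its own shape, turned so that its outline matches and it sits fully home and level on the rim below. Leave the tape, the bottle and everything else as it lies.

Things in the scene. Friction and masses are not known exactly. Their poses are not given: they have to be found in the camera images.
- pour_tray_1_centre (a point): Loose spout tray, plain sheet metal, from above a boat shape 92 mm long, 50 wide over its parallel sides, one end square, the other tapering to a rounded spout about 30 mm wide; 18 mm high, 50 g. Outer skirt, vertical, all round from 9 to 18 mm above the underside: take it there across the 50 mm. Below it the walls slope in to a 28 mm wide foot. May hold a plug. Point: centre, 9 mm above the underside; +x to the spout (49 mm away; square end 44 mm), z up.
- pour_tray_2_centre (a point): A second loose spout tray, the same shape, size, point and axes as pour_tray_1; may hold a plug, may be absent. Trays of one shape nest when turned alike: the upper one's skirt then rests on the rim below, 9 mm higher than the lower tray, with 2 mm play all round. Finger tips under 9 mm below the rim clear the tray below.
- pour_stack: The started stack of spout trays: four nested ones of the same shape and size as the loose ones, acting as one loose piece, 45 mm high, 250 g. Origin: centre of the underside; +x to the spout (49 mm away; square end 44 mm), z up. A tray nested in it has its underside 36 mm above the stack's underside, a second one 45 mm.
- corner_tray_1_centre (a point): Loose cut-corner tray, plain sheet metal, from above a rounded rectangle 80 mm long, 50 wide, one corner cut at 45 degrees; 18 mm high, 50 g. Outer skirt, vertical, all round from 9 to 18 mm above the underside: take it there across the 50 mm. Below it the walls slope in to a 28 mm wide foot. May hold a plug. Point: centre, 9 mm above the underside; x along the tray (43 mm to +x, 38 to -x), cut corner at +x, +y, z up.
- corner_tray_2_centre (a point): A second loose cut-corner tray, the same shape, size, point and axes as corner_tray_1; may hold a plug, may be absent. Trays of one shape nest when turned alike: the upper one's skirt then rests on the rim below, 9 mm higher than the lower tray, with 2 mm play all round. Finger tips under 9 mm below the rim clear the tray below.
- corner_stack: The started stack of cut-corner trays: four nested ones of the same shape and size as the loose ones, acting as one loose piece, 45 mm high, 250 g. Origin: centre of the underside; x along the tray (43 mm to +x, 38 to -x), cut corner at +x, +y, z up. A tray nested in it has its underside 36 mm above the stack's underside, a second one 45 mm.
- plug_left_1_centre (a point): Left-over grey 6-pole terminal plug, 19 mm (x) by 44 mm (y), 25 high, about 18 g; above 15 mm only a ridge 11 mm thick and 34 long, from x = -7 to +4 mm: pinch it there across x. Point: centre, 12.5 mm above its underside; z up. At first it lies in pour_tray_1 on the 2 mm floor, length along the tray, its top 8 mm above the rim (on the bench if that tray is absent). May be absent.
- plug_left_2_centre (a point): Left-over grey 6-pole terminal plug, 19 mm (x) by 44 mm (y), 25 high, about 18 g; above 15 mm only a ridge 11 mm thick and 34 long, from x = -7 to +4 mm: pinch it there across x. Point: centre, 12.5 mm above its underside; z up. At first it lies in corner_tray_1 on the 2 mm floor, length along the tray, its top 8 mm above the rim (on the bench if that tray is absent). May be absent.
- plug_left_3_centre (a point): Left-over grey 6-pole terminal plug, 19 mm (x) by 44 mm (y), 25 high, about 18 g; above 15 mm only a ridge 11 mm thick and 34 long, from x = -7 to +4 mm: pinch it there across x. Point: centre, 12.5 mm above its underside; z up. At first it lies in pour_tray_2 on the 2 mm floor, length along the tray, its top 8 mm above the rim (on the bench if that tray is absent). May be absent.
- plug_left_4_centre (a point): Left-over grey 6-pole terminal plug, 19 mm (x) by 44 mm (y), 25 high, about 18 g; above 15 mm only a ridge 11 mm thick and 34 long, from x = -7 to +4 mm: pinch it there across x. Point: centre, 12.5 mm above its underside; z up. At first it lies in corner_tray_2 on the 2 mm floor, length along the tray, its top 8 mm above the rim (on the bench if that tray is absent). May be absent.
- card_tray: Long narrow open tray of brown card in which plugs are kept, 270 mm (x) by 86 mm (y), walls 36 mm high and 2 mm thick, floor 2 mm thick; 300 g. Origin at the centre of its underside.
- tape_roll: Roll of black tape lying on the bench, 55 mm wide, 19 mm high; bystander. Origin at the centre of its underside.
- flux_bottle: Small brown dropper bottle, 33 mm across, 102 mm high; bystander. Origin at the centre of its underside.
There are look-alikes about, which are no part of the job. What is shaped like the part that bears corner_tray_1_centre but red or yellow is not meant.

How it is judged (in metres and radians):
At the end, for the whole second after the job is handed in: Every tray nested in its own stack: within 6 mm of its axis along x and y, within 0.15 rad of its direction, level, underside 36 mm (45 mm for a second one), within 2.5 mm, above the stack's underside. Every plug in the card tray. All at rest, both stacks upright (x of pour_tray_1_centre in the frame of pour_stack between -0.006 and 0.006 m and y of pour_tray_1_centre in the frame of pour_stack between -0.006 and 0.006 m and angle between the x axis of each of pour_tray_1_centre, pour_tray_2_centre and the x axis of pour_stack, either way round below 0.15 rad and angle between each of pour_tray_1_centre, pour_tray_2_centre, corner_tray_1_centre, corner_tray_2_centre, pour_stack, corner_stack's own z axis and vertical below 0.06 rad and linear speed of each of pour_tray_1, pour_tray_2, corner_tray_1, corner_tray_2, plug_left_1, plug_left_2, plug_left_3, plug_left_4 below 0.02 m/s and (z of pour_tray_1_centre in the frame of pour_stack between 0.0425 and 0.0475 m or (z of pour_tray_1_centre in the frame of pour_stack between 0.0515 and 0.0565 m and z of pour_tray_2_centre in the frame of pour_stack between 0.0425 and 0.0475 m)) and x of pour_tray_2_centre in the frame of pour_stack between -0.006 and 0.006 m and y of pour_tray_2_centre in the frame of pour_stack between -0.006 and 0.006 m and (z of pour_tray_2_centre in the frame of pour_stack between 0.0425 and 0.0475 m or (z of pour_tray_2_centre in the frame of pour_stack between 0.0515 and 0.0565 m and z of pour_tray_1_centre in the frame of pour_stack between 0.0425 and 0.0475 m)) and x of corner_tray_1_centre in the frame of corner_stack between -0.006 and 0.006 m and y of corner_tray_1_centre in the frame of corner_stack between -0.006 and 0.006 m and angle between the x axis of each of corner_tray_1_centre, corner_tray_2_centre and the x axis of corner_stack, either way round below 0.15 rad and (z of corner_tray_1_centre in the frame of corner_stack between 0.0425 and 0.0475 m or (z of corner_tray_1_centre in the frame of corner_stack between 0.0515 and 0.0565 m and z of corner_tray_2_centre in the frame of corner_stack between 0.0425 and 0.0475 m)) and x of corner_tray_2_centre in the frame of corner_stack between -0.006 and 0.006 m and y of corner_tray_2_centre in the frame of corner_stack between -0.006 and 0.006 m and (z of corner_tray_2_centre in the frame of corner_stack between 0.0425 and 0.0475 m or (z of corner_tray_2_centre in the frame of corner_stack between 0.0515 and 0.0565 m and z of corner_tray_1_centre in the frame of corner_stack between 0.0425 and 0.0475 m)) and x of plug_left_1_centre in the frame of card_tray between -0.133 and 0.133 m and y of plug_left_1_centre in the frame of card_tray between -0.04 and 0.04 m and z of plug_left_1_centre in the frame of card_tray between 0.005 and 0.035 m and x of plug_left_2_centre in the frame of card_tray between -0.133 and 0.133 m and y of plug_left_2_centre in the frame of card_tray between -0.04 and 0.04 m and z of plug_left_2_centre in the frame of card_tray between 0.005 and 0.035 m and x of plug_left_3_centre in the frame of card_tray between -0.133 and 0.133 m and y of plug_left_3_centre in the frame of card_tray between -0.04 and 0.04 m and z of plug_left_3_centre in the frame of card_tray between 0.005 and 0.035 m and x of plug_left_4_centre in the frame of card_tray between -0.133 and 0.133 m and y of plug_left_4_centre in the frame of card_tray between -0.04 and 0.04 m and z of plug_left_4_centre in the frame of card_tray between 0.005 and 0.035 m); the robot touches nothing.
It fails at once if a bystander (tape roll, dropper bottle) is shoved more than 4 cm or the bottle is tipped over (distance of any of tape_roll, flux_bottle from where it was at the start of the episode above 0.04 m or angle between flux_bottle's own z axis and vertical above 0.5 rad).
Of pour_tray_2, corner_tray_2 only 1 to 2 are there at a start; the rules pass over those that are not, and their reading is None.
Of plug_left_1, plug_left_2, plug_left_3, plug_left_4 only 3 to 4 are there at a start; the rules pass over those that are not, and their reading is None.
At some moment in a run one of card_tray may be knocked a few centimetres aside while the robot is not near it.
Once in a run the grip may slacken for a moment while it holds something.
It also fails if it takes over 210 s, if anything falls off the work surface, if the arm or the gripper's body presses on something with over 40 N, if the wrist force passes 120 N, or if a joint passes its speed limit or range.

ROBOT

A 6-joint arm with a two-finger parallel gripper is mounted at the origin on a cart in front of the work surface, level with it; the furniture and walls round the work are solid. World frame = base frame: x ahead of the robot, y to its left, z up, the work surface at z = 0. Lengths are in m, angles in degrees, forces in N, time in s.
With the tool pointing down it reaches from about 0.4 to 0.825 m from the base axis. Payload 7 kg.
Tool frame: the origin (TCP) lies midway between the tips of the shut fingers; the grasp point (between the pads) lies 19 mm behind it; z points along the fingers, y is the line along which they close (so a half turn about z gives the same grasp; the last joint's range is limited). The gripper opens to 88 mm and grips with 3 to 60 N. Pads are 19 mm wide; open, the fingers measure 130 mm over their backs; the gripper's body (78 mm by 193 mm) begins 47 mm behind the grasp point.
Start: joints at [-53.107, 20.546, 0.682, 0, -70.136, -16.507], TCP at [0.235, -0.633, 0.227] pointing down, gripper open.
Joint ranges: [-176.03, 176.03], [-82.01, 121.73], [-58.28, 71.71], [-173.87, 95.51], [-174.79, -0.11], [-173.66, 173.66]. Speed limits (degrees/s): [136.94, 136.94, 172.46, 180, 180, 180].

INTERFACE

Orientations are given as [roll, pitch, yaw] about the fixed x, y, z axes, in that order (R = Rz(yaw) Ry(pitch) Rx(roll)).
In Python, from plant import ctrl, viewer, close_job gives the robot as it stands. The module is installed in compiled form; this text tells all that it offers.
- The arm moves only by the tool step_arm, never from a script. Its argument "moves" is a list that holds one entry, the list of rows, each a list of 5 numbers: the shift along the world's x, y, z in cm, then the turn about the world's z in rad, then the finger opening in cm, from 0 to 8.76. In form: [[[tx, ty, tz, twist, grip], ...]]. A call has 1 to 10 rows; each row shifts and turns the commanded pose from where the row before left it; what a row does not reach is not made up. A row lasts 1/10 s, in which the tool goes at most 50 mm and 8.59 degrees, less where a joint would pass 70% of its speed; a pose out of reach is approached as far as the arm can. A call with a gripper value outside its range is refused whole. The fingers move at their own pace and stop on an object; the grip force is fixed at half the most. Time passes only in rows, so rows that do not move let the fingers close. It gives the time, the measured TCP pose, the force, the opening and the grip force at its end, in the units of the state.
- ctrl.get_obs(): the state, without advancing time (a new reading comes with each control period).
- viewer.snapshot(name): name is "scene" or "top" or "wrist"; returns (picture, depth): 400x640x3 uint8, blue, green, red; 400x640 float32, m along the optical axis (not along the pixel's ray), 0 where there is no reading.
- viewer.camera_info(name): a dict with "camera_matrix" (3x3 intrinsics, pixels), "eye" and "orientation" of the camera in the world. Camera axes: x right, y down, z forward; pixel columns grow to the right and rows downward; lengths in m; the calibration is good to about 2 mm. A picture is of the moment at which its call begins: read the wrist's pose just before it. camera_info takes no time and is no camera call; for the wrist camera it gives the pose at the moment of the call.
- close_job(): hands the job in; it is judged then, once.
The state is a dict: "clock": time; "joint_pos": joint angles; "qvel": joint speeds; "tau": joint torques, N m; "tool_pos": TCP position; "orientation": TCP orientation; "force": force on the tool from outside, world axes, zero at the start; "moment": the same for the moment, N m; "opening": finger opening in m; "gripper_force": force on a finger pad.
Only numpy, scipy, OpenCV 4.12 (cv2) and the standard library are available. Lean on these libraries where they do the work, as an engineer would, in place of code of your own. Each camera call takes 0.05 s, during which the arm holds its last target. There are 200 camera calls.

## Working session

There is one attempt and no reset: what is moved stays moved. The work goes in short steps, Python scripts to look and compute and a tool call to move; the robot and the scene stay as the last step left them, time stands still between calls to the robot, and variables do not carry over. Pictures are saved under pics/ and viewed, at most 14 in all, crops included, and the job is handed in when it is done.

Besides the shell and the picture viewer there is one more tool, called as name(argument=value, ...), one argument or row to a line, values as JSON. step_arm: Moves the arm, as the interface text tells. Its arguments: {"type":"object","properties":{"moves":{"type":"array","items":{"type":"array","items":{"type":"array","items":{"type":"number"}}}}},"required":["moves"]}

```bash
mkdir -p pics
cat > h.py <<'E'
import numpy as np, cv2
from plant import ctrl, viewer, close_job
def snap(n,f):
    ci=viewer.camera_info(n); im,d=viewer.snapshot(n); im=np.array(im);d=np.array(d)
    cv2.imwrite('pics/%s.png'%f,im); np.savez('pics/%s.npz'%f,im=im,d=d,K=ci['camera_matrix'],e=ci['eye'],o=ci['orientation'])
    return im,d,ci
E
python3 - <<'E'
from h import *
for n in ['scene','top']:
    im,d,ci=snap(n,n+'0'); print(ci)
o=ctrl.get_obs(); print(o)
E
```

```text
{'camera_matrix': array([[518.52585805,   0.        , 313.48533236],
       [  0.        , 518.52585805, 202.87189417],
       [  0.        ,   0.        ,   1.        ]]), 'eye': array([-0.41744612, -0.66711343,  0.86740829]), 'orientation': array([-1.26981544e+02,  1.22893788e-01, -6.06088467e+01])}
{'camera_matrix': array([[365.95079108,   0.        , 315.66213412],
       [  0.        , 365.95079108, 195.10720474],
       [  0.        ,   0.        ,   1.        ]]), 'eye': array([ 0.32074392, -0.17904475,  1.14517806]), 'orientation': array([-169.97787078,    0.61158073,  -90.43098591])}
{'clock': 0.1, 'joint_pos': array([-5.31066656e+01,  2.05869315e+01,  6.36123282e-01, -1.66001776e-02,
       -7.01359519e+01, -1.65074076e+01]), 'qvel': array([-0.06861145, -0.11531128,  0.10666726,  0.15241719,  0.12568036,
        0.03434199]), 'tau': array([-2.23551098e-03, -5.84163308e+01,  2.93752635e+01,  7.01554298e+00,
        1.01308632e-02, -3.34057074e-05]), 'tool_pos': array([ 0.23493641, -0.63230258,  0.22570244]), 'orientation': array([ 1.79912381e+02, -9.69138729e-03, -1.59619718e+02]), 'force': array([0.53947096, 0.7593652 , 0.85531803]), 'moment': array([-0.0654644 ,  0.01561024, -0.0069668 ]), 'gripper_force': 0.0, 'opening': 0.08778772042264292}
```

View pics/top0.png

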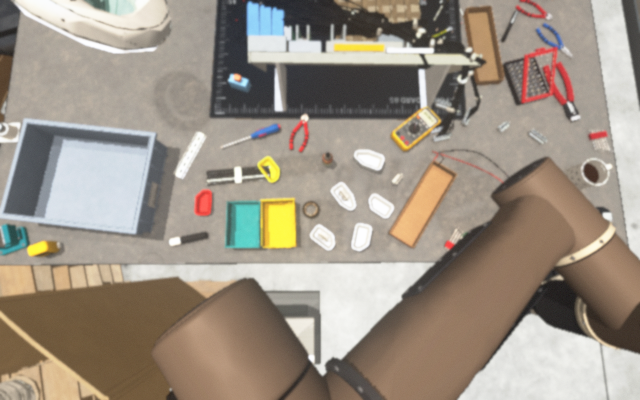

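View pics/scene0.png

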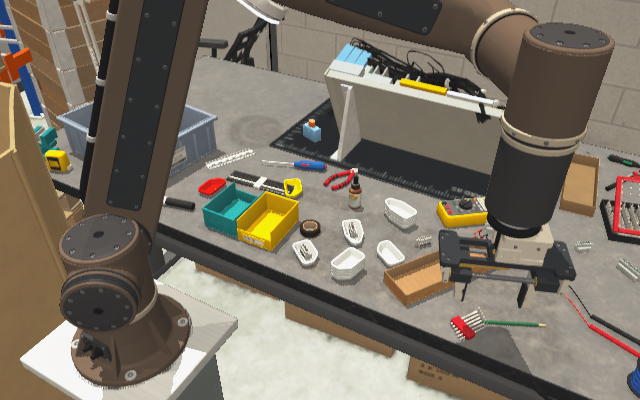

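Top view: white trays at (370,160), (343,195), (381,205), (322,236), (361,236). There is a loose plug near (397,179), a brown tray at (421,204), and another brown box at (483,45). I'll enlarge to tell stacks from loose trays.

Run:
```python
from h import *
a=cv2.imread('pics/top0.png')[135:260,290:470]; b=cv2.imread('pics/scene0.png')[185:305,285:465]
f=lambda i:cv2.resize(i,None,fx=4.4,fy=4.4,interpolation=cv2.INTER_CUBIC)[:,:790]
cv2.imwrite('pics/c0.png',f(a)); cv2.imwrite('pics/c1.png',f(b))
```

```text
(no output)
```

View pics/c0.png

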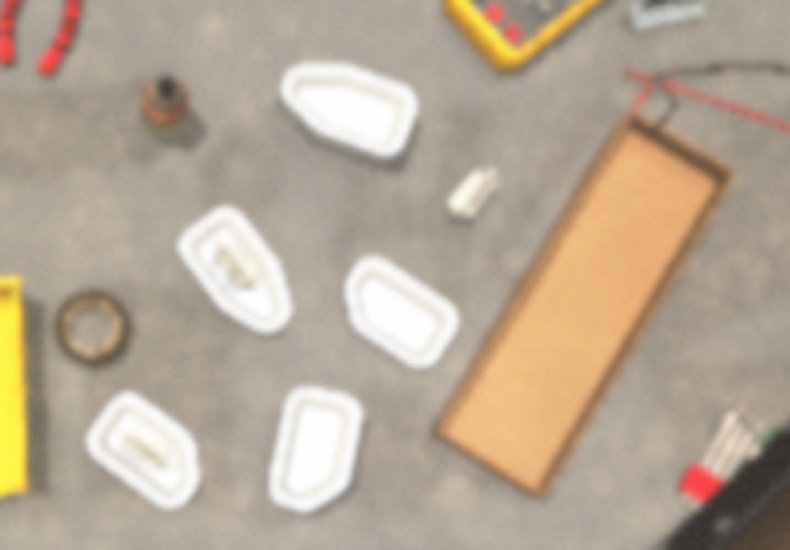

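View pics/c1.png

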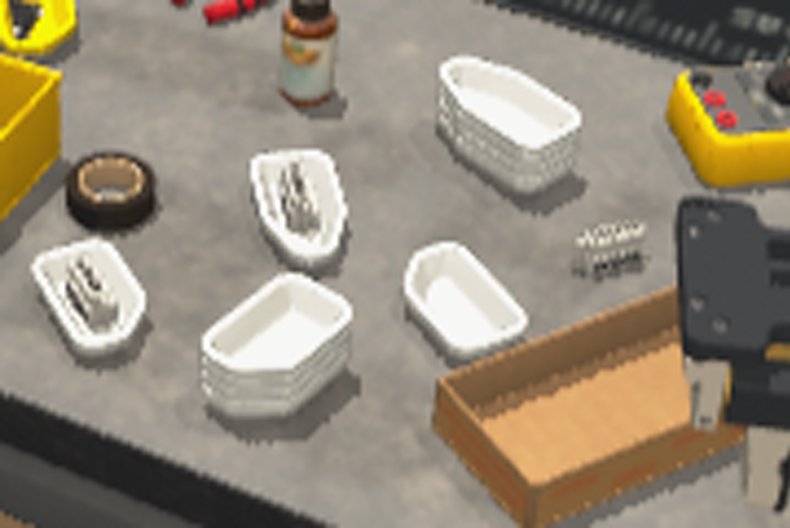

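White spout stack (tall) at top px (370,160), with the loose spout tray and its plug at (343,195). The cut-corner stack (tall) is at (361,236); the loose corner trays are at (322,236) with a plug and (381,205) empty. The loose plug is at (397,179). The plugs by the wiring, (503,127) and (538,136), stay.

```bash
cat >> h.py <<'E'
from scipy.spatial.transform import Rotation as R
def load(f): return np.load('pics/%s.npz'%f)
def cast(D,px,z):
    px=np.atleast_2d(px).astype(float); K=D['K']
    r=np.c_[(px[:,0]-K[0,2])/K[0,0],(px[:,1]-K[1,2])/K[1,1],np.ones(len(px))]@R.from_euler('xyz',D['o'],degrees=True).as_matrix().T
    return D['e']+r*((z-D['e'][2])/r[:,2])[:,None]
def dep(D):
    """world points of the depth picture"""
    K=D['K'];h,w=D['d'].shape;u,v=np.meshgrid(np.arange(w),np.arange(h));d=D['d']
    P=np.dstack([(u-K[0,2])/K[0,0]*d,(v-K[1,2])/K[1,1]*d,d])
    return P@R.from_euler('xyz',D['o'],degrees=True).as_matrix().T+D['e']
def blobs(D,lo,hi,amin):
    m=cv2.inRange(cv2.cvtColor(D['im'],cv2.COLOR_BGR2HSV),lo,hi)
    return [c for c in cv2.findContours(m,cv2.RETR_EXTERNAL,cv2.CHAIN_APPROX_NONE)[0] if cv2.contourArea(c)>amin]
E
python3 - <<'E'
from h import *
for f in ['top0','scene0']:
    D=load(f);P=dep(D);print(f)
    for n,lo,hi,a in [('white',(0,0,190),(180,40,255),60),('brown',(8,80,90),(20,255,255),300)]:
        for c in blobs(D,lo,hi,a):
            m=np.zeros(D['d'].shape,np.uint8);cv2.drawContours(m,[c],-1,1,-1)
            q=P[(m>0)&(D['d']>0)]
            if len(q) and cv2.contourArea(c)<5000: print(n,c[:,0].mean(0).round(),cv2.contourArea(c),q.mean(0).round(3),'z pct',np.percentile(q[:,2],[5,50,95]).round(3),cv2.minAreaRect(cast(D,c[:,0],np.percentile(q[:,2],95))[:,:2].astype('f4')))
E
```

```text
top0
white [621. 373.] 1632.0 [-0.239 -1.653 -0.788] z pct [-0.808 -0.8   -0.792] ((-0.2322482019662857, -1.6641089916229248), (0.17852041125297546, 0.24833740293979645), 89.34903717041016)
white [305. 335.] 590.5 [ 0.106 -0.131 -0.004] z pct [-0.003  0.     0.004] ((0.08799295127391815, -0.1185104101896286), (0.1257007122039795, 0.0807441845536232), 1.2575058937072754)
white [590. 248.] 94.0 [ 0.333 -0.538  0.652] z pct [0.647 0.652 0.655] ((0.33238691091537476, -0.5344446301460266), (0.007153927814215422, 0.030742384493350983), 31.967025756835938)
white [174. 241.] 81.5 [0.382 0.268 0.016] z pct [-0.001  0.02   0.025] ((0.3817339539527893, 0.26550567150115967), (0.026546021923422813, 0.036464180797338486), 10.865227699279785)
white [323. 237.] 439.0 [ 0.39  -0.189  0.012] z pct [-0.001  0.013  0.027] ((0.3896065354347229, -0.19096052646636963), (0.08499304950237274, 0.05626051872968674), 52.18598556518555)
white [361. 236.] 454.0 [ 0.391 -0.305  0.032] z pct [-0.     0.034  0.047] ((0.3885231018066406, -0.3030105531215668), (0.05555802211165428, 0.08689790219068527), 75.58834838867
[... 7627 characters left out ...]
.] 590.0 [ 0.342 -0.511  0.652] z pct [0.644 0.652 0.661] ((0.29914841055870056, -0.526306688785553), (0.08588975667953491, 0.07701835036277771), 28.95142936706543)
brown [98. 21.] 634.5 [1.291 1.501 0.069] z pct [-0.043  0.079  0.146] ((1.0845415592193604, 1.2439545392990112), (0.7424302101135254, 0.11378876119852066), 48.872169494628906)
brown [79. 49.] 1407.5 [ 1.17   1.539 -0.057] z pct [-0.278 -0.055  0.158] ((0.8778793811798096, 1.1337224245071411), (1.2077443599700928, 0.06083247438073158), 54.38956069946289)
brown [33. 64.] 3342.5 [ 1.14   1.879 -0.16 ] z pct [-0.495 -0.154  0.113] ((0.7828546762466431, 1.3448134660720825), (1.550431728363037, 0.18855269253253937), 56.78017807006836)
```

step_arm(
  moves=[
    [[2,3,1.5,0,8.7],[2,3,1.5,0,8.7],[2,3,1.5,0,8.7],[2,3,1.5,0,8.7],[2,3,1.5,0,8.7],[2,3,1.5,0,8.7],[2,3,1.5,0,8.7],[2,3,1.5,0,8.7],[2,3,1.5,0,8.7],[2,3,1.5,0,8.7]],
  ],
)

```text
clock: 1.1
tool_pos: [0.4355, -0.3312, 0.377]
orientation: [180.0, -0.0, -159.6]
force: [0.6, -0.2, -0.3]
opening: 0.0874
gripper_force: 0.0
```

step_arm(
  moves=[
    [[1.5,2,0,0,8.7],[1,2,0,0,8.7],[0,0,0,0,8.7],[0,0,0,0,8.7],[0,0,0,0,8.7]],
  ],
)

```text
clock: 1.6
tool_pos: [0.4598, -0.2931, 0.3764]
orientation: [180.0, -0.0, -159.6]
force: [0.4, 0.3, -0.6]
opening: 0.0871
gripper_force: 0.0
```

Run:
```python
from h import *
im,d,ci=snap('wrist','w1'); snap('scene','scene1'); o=ctrl.get_obs(); print(ci['eye'],ci['orientation'],o['tool_pos'],o['orientation'],o['joint_pos'],o['clock'])
```

```text
[ 0.38128056 -0.32216226  0.53505453] [1.62109569e+02 3.34520933e-02 1.10399199e+02] [ 0.45966179 -0.29334055  0.37645236] [ 1.79993933e+02 -1.69407220e-02 -1.59671381e+02] [-1.19478638e+01  4.67487311e+00 -7.61099889e-01  3.93441683e-03
 -8.45815899e+01 -5.77238903e+01] 1.7
```

View pics/w1.png

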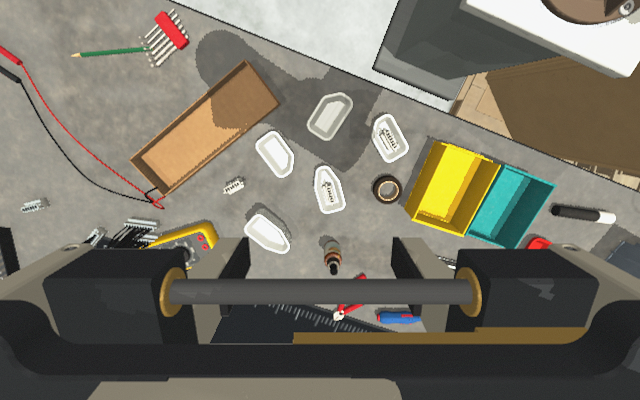

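Wrist view: corner stack (330,117), corner tray with plug (390,137), empty corner tray (275,154), spout tray with plug (328,190), spout stack (267,233), loose plug (234,186). I'll measure outlines from the depth and cross-check them in the top and scene views.

```bash
cat >> h.py <<'E'
def meas(D,c,zr,kind,r=.07,up=.004):
    P=dep(D).reshape(-1,3); P=P[(D['d'].ravel()>0)]
    q=P[(np.hypot(P[:,0]-c[0],P[:,1]-c[1])<r)&(P[:,2]>zr-.004)&(P[:,2]<zr+up)]
    zt=np.median(q[:,2]); h=cv2.convexHull(q[:,:2].astype('f4'))[:,0]
    (cx,cy),(w,l),a=cv2.minAreaRect(h)
    if w>l: a+=90; w,l=l,w
    a=np.radians(a+90)  # long axis
    best=None
    for s in (0,np.pi):
        t=a+s; u=np.array([np.cos(t),np.sin(t)]);v=np.array([-u[1],u[0]])
        x=(h-[cx,cy])@u; y=(h-[cx,cy])@v
        if kind=='pour': sc=-(np.ptp(np.r_[y[x>l/2-.012],0])) # narrow at +x
        else: sc=-(x+y).max()
        if best is None or sc>best[0]: best=(sc,t,u)
    t,u=best[1:]; off=2.5e-3
    cen=np.array([cx,cy])-off*u
    return cen.round(4),round(np.degrees(t)%360,1),(round(l,3),round(w,3)),round(zt,4),round(best[0],4),len(q)
T={'ct1':((.389,-.19),.018,'c'),'cst':((.389,-.303),.045,'c'),'ct2':((.486,-.368),.018,'c'),'pt1':((.515,-.257),.018,'pour'),'pst':((.631,-.334),.045,'pour')}
E
python3 - <<'E'
from h import *
for f in ['w1','top0','scene1']:
    D=load(f);print(f)
    for k,(c,z,n) in T.items(): print(k,meas(D,c,z,n,.058))
    P=dep(D)
    for nm,c in [('pl',(.571,-.424)),('ppl',(.515,-.257)),('cpl',(.389,-.19))]:
        lo=.019 if nm=='pl' else .0215
        q=P[(np.hypot(P[...,0]-c[0],P[...,1]-c[1])<.03)&(P[...,2]>lo)]
        print(nm,len(q),np.percentile(q[:,2],95).round(4) if len(q) else 0,cv2.minAreaRect(q[:,:2].astype('f4')))
D=load('w1');P=dep(D)
q=P[(np.hypot(P[...,0]-.49,P[...,1]+.5)<.16)&(P[...,2]>.030)&(P[...,2]<.04)];print('card',cv2.minAreaRect(q[:,:2].astype('f4')))
q=P[(np.hypot(P[...,0]-.63,P[...,1]+.19)<.06)&(P[...,2]>.03)];print('bottle',q.mean(0),q[:,2].max())
E
```

```text
w1
ct1 (array([ 0.3893, -0.1897]), np.float64(233.0), (0.081, 0.05), np.float64(0.0175), np.float64(-0.0442), 526)
cst (array([ 0.3881, -0.3052]), np.float64(166.8), (0.08, 0.05), np.float64(0.0446), np.float64(-0.0436), 537)
ct2 (array([ 0.4823, -0.3695]), np.float64(55.0), (0.08, 0.05), np.float64(0.0177), np.float64(-0.0437), 425)
pt1 (array([ 0.5143, -0.2567]), np.float64(215.7), (0.093, 0.05), np.float64(0.0174), np.float64(-0.0254), 478)
pst (array([ 0.6275, -0.3361]), np.float64(69.0), (0.091, 0.051), np.float64(0.0444), np.float64(-0.0317), 411)
pl 121 0.0262 ((0.5667204260826111, -0.42615240812301636), (0.011030104011297226, 0.042234085500240326), 49.51021194458008)
ppl 114 0.0282 ((0.5178419947624207, -0.2522273361682892), (0.04248046875, 0.010912057012319565), 35.42462158203125)
cpl 141 0.0282 ((0.38822731375694275, -0.18801265954971313), (0.042400527745485306, 0.011131642386317253), 53.25514221191406)
top0
ct1 (array([ 0.3901, -0.1887]), np.float64(233.1), (0.079, 0.05), np.float64(0.0179), np.float64(-0.0438), 170)
cst (array([ 0.3885, -0.3042]), np.float64(167.8), (0.08
[... 1172 characters left out ...]
.float64(0.0178), np.float64(-0.0255), 209)
pst (array([ 0.6276, -0.3351]), np.float64(68.2), (0.093, 0.054), np.float64(0.044), np.float64(-0.0275), 181)
pl 65 0.0275 ((0.5661725401878357, -0.4248998165130615), (0.014288002625107765, 0.04484699293971062), 46.839881896972656)
ppl 50 0.0301 ((0.5172719359397888, -0.25241532921791077), (0.039817895740270615, 0.029040705412626266), 70.73667907714844)
cpl 91 0.4856 ((0.3944297134876251, -0.19374334812164307), (0.04177761822938919, 0.051757339388132095), 2.808091402053833)
card ((0.49885284900665283, -0.5049648880958557), (0.08591810613870621, 0.2937568426132202), 56.98724365234375)
bottle [ 0.62181703 -0.20856344  0.06486309] 0.10094944594328303
```

Run:
```python
from h import *
a=cv2.imread('pics/w1.png')[85:260,210:420]
cv2.imwrite('pics/c2.png',cv2.resize(a,None,fx=3.4,fy=3.4,interpolation=cv2.INTER_CUBIC))
```

```text
(no output)
```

View pics/c2.png

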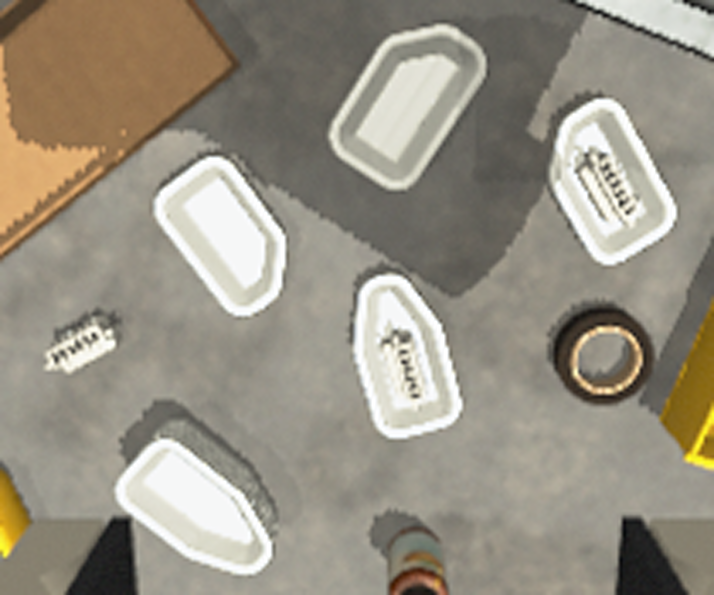

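Cut corners and spouts match the computed axes. I'm going for the loose plug at (234,186): it sits among the trays, away from the meter and wiring.

step_arm(
  moves=[
    [[1.33,-1.66,-2,-0.133,3.0],[1.33,-1.66,-3,-0.133,3.0],[1.33,-1.66,-3,-0.133,3.0],[1.33,-1.66,-3,-0.133,3.0],[1.33,-1.66,-3,-0.133,3.0],[1.33,-1.66,-3,-0.133,3.0],[1.33,-1.66,-3,-0.133,3.0],[1.33,-1.66,-3,-0.133,3.0],[0,0,0,0,3.0],[0,0,0,0,3.0]],
  ],
)

```text
clock: 2.7
tool_pos: [0.5656, -0.4263, 0.1451]
orientation: [-179.9, -0.1, 139.4]
force: [0.1, -0.7, 0.3]
opening: 0.0299
gripper_force: 0.0
```

Run:
```python
from h import *
im,d,ci=snap('wrist','w2'); o=ctrl.get_obs(); print(o['tool_pos'],o['orientation'],o['joint_pos'],o['clock'],ci['eye'])
P=dep(load('w2'));q=P[(np.hypot(P[...,0]-.567,P[...,1]+.426)<.03)&(P[...,2]>.0185)]
q=q[q[:,2]<.035];print(len(q),np.percentile(q[:,2],[50,95]),cv2.minAreaRect(q[:,:2].astype('f4')))
P=dep(load('w1'));q=P[(abs(P[...,0]-.43)<.1)&(abs(P[...,1]+.06)<.09)&(P[...,2]>.028)]
print('bin',q[:,2].max(),cv2.convexHull(q[:,:2].astype('f4'))[:,0][::4].round(3).tolist())
```

```text
[ 0.56619344 -0.42621316  0.14687402] [-1.79976984e+02  4.77770886e-03  1.39475960e+02] [-2.12558993e+01  2.66385363e+01 -5.32885122e-01  2.61931557e-02
 -6.28316659e+01 -1.09280102e+02] 2.75 [ 0.5023884  -0.37150728  0.30400386]
386 [0.02488935 0.02622238] ((0.5682147741317749, -0.4263738989830017), (0.010370954871177673, 0.04359210282564163), 49.773319244384766)
bin 0.062231128005253045 [[0.503000020980835, -0.10100000351667404], [0.49799999594688416, 0.028999999165534973], [0.3569999933242798, 0.029999999329447746], [0.3580000102519989, -0.06400000303983688], [0.3619999885559082, -0.10700000077486038]]
```

View pics/w2.png

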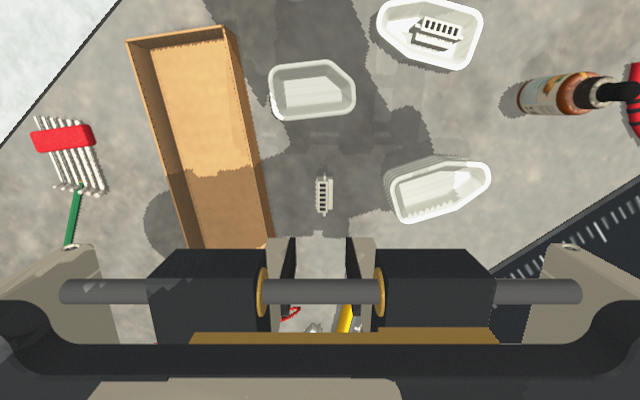

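The plug (323,195) lies between the fingers' planes, ridge centre (0.568,-0.426), top 25 mm. Descending and gripping.

step_arm(
  moves=[
    [[0.17,0,-2,0,3.0],[0,0,-3,0,3.0],[0,0,-3,0,3.0],[0,0,-2.5,0,3.0],[0,0,-1.5,0,3.0],[0,0,-1,0,3.0],[0,0,0,0,3.0],[0,0,0,0,0.4],[0,0,0,0,0.4],[0,0,0,0,0.4]],
  ],
)

```text
clock: 3.75
tool_pos: [0.5688, -0.4258, 0.0178]
orientation: [180.0, 0.1, 139.4]
force: [0.1, -0.5, -0.7]
opening: 0.0112
gripper_force: 0.0
```

step_arm(
  moves=[
    [[0,0,0,0,0.4],[0,0,0,0,0.4],[0,0,1,0,0.4],[0,0,2,0,0.4],[0,0,3,0.1,0.4],[0,0,3,0.1,0.4],[0,0,0,0,0.4],[0,0,0,0,0.4]],
  ],
)

```text
clock: 4.55
tool_pos: [0.5686, -0.4256, 0.108]
orientation: [180.0, 0.1, 150.8]
force: [-0.3, -0.1, -0.4]
opening: 0.0104
gripper_force: 30.0
```

```bash
cat >> h.py <<'E'
def card(D):
    P=dep(D);q=P[(np.hypot(P[...,0]-.49,P[...,1]+.5)<.2)&(P[...,2]>.031)&(P[...,2]<.040)]
    m=cv2.inRange(cv2.cvtColor(D['im'],cv2.COLOR_BGR2HSV),(5,60,40),(22,255,255))>0
    q=P[m&(np.hypot(P[...,0]-.49,P[...,1]+.5)<.2)&(P[...,2]>-.01)&(P[...,2]<.045)]
    t=q[q[:,2]>.029]
    return cv2.minAreaRect(t[:,:2].astype('f4')),len(t)
E
python3 - <<'E'
from h import *
snap('top','t3'); o=ctrl.get_obs(); print(o['tool_pos'],o['orientation'],o['clock'],o['opening'])
for f in ['top0','w1','t3']: print(card(load(f)))
E
```

```text
[ 0.56794364 -0.42529058  0.10671238] [ 1.79977236e+02 -5.16879151e-04  1.50821902e+02] 4.6 0.010533879911710788
(((0.5308548808097839, -0.4592534601688385), (0.1978837102651596, 0.2992272973060608), 57.485347747802734), 330)
(((0.5313428640365601, -0.46032658219337463), (0.19604283571243286, 0.2997088134288788), 57.050819396972656), 1016)
(((0.5175842642784119, -0.45128709077835083), (0.19707126915454865, 0.27079999446868896), 57.86252212524414), 212)
```

```bash
cat >> h.py <<'E'
def card(D):
    P=dep(D);m=cv2.inRange(cv2.cvtColor(D['im'],cv2.COLOR_BGR2HSV),(5,70,40),(22,255,255))
    m[(np.hypot(P[...,0]-.49,P[...,1]+.5)>.22)|(P[...,2]>.042)|(P[...,2]<-.01)]=0
    n,l,s,c=cv2.connectedComponentsWithStats(m); k=1+s[1:,4].argmax()
    q=P[l==k]; t=q[q[:,2]>.026]
    return cv2.minAreaRect(t[:,:2].astype('f4')),cv2.minAreaRect(q[:,:2].astype('f4')),len(t)
E
python3 - <<'E'
from h import *
for f in ['top0','w1','t3']: print(card(load(f)))
E
```

```text
(((0.48927974700927734, -0.49774619936943054), (0.08686226606369019, 0.27144506573677063), 56.75938034057617), ((0.4991056025028229, -0.5087428092956543), (0.09462591260671616, 0.29987719655036926), 56.80150604248047), 300)
(((0.4892733693122864, -0.4985753297805786), (0.08685996383428574, 0.2708946764469147), 57.28478240966797), ((0.4972341060638428, -0.5093227624893188), (0.09641354531049728, 0.2960725426673889), 57.26673126220703), 1074)
(((0.4892776310443878, -0.4973190426826477), (0.08617568016052246, 0.2706587612628937), 56.887569427490234), ((0.49466317892074585, -0.5058748722076416), (0.09510507434606552, 0.2889631688594818), 56.68680953979492), 232)
```

Plug held (10.4 mm, 30 N). The card tray hasn't moved: centre (0.489,-0.498), long axis at 147°. Carrying the plug to its far end.

step_arm(
  moves=[
    [[-0.07,-1.2,0,0.15,0.4],[-0.07,-1.2,0,0.15,0.4],[-0.07,-1.2,0,0.15,0.4],[-0.07,-1.2,0,0.15,0.4],[-0.07,-1.2,0,0.15,0.4],[-0.07,-1.2,0,0.15,0.4],[-0.07,-1.2,0,0.15,0.4],[-0.07,-1.2,0,0.15,0.4],[-0.07,-1.2,0,0.15,0.4],[-0.1,-1.05,0,0.15,0.4]],
  ],
)

```text
clock: 5.6
tool_pos: [0.5601, -0.5441, 0.1047]
orientation: [179.8, 0.0, -122.9]
force: [0.2, 0.2, -0.3]
opening: 0.0103
gripper_force: 30.0
```

step_arm(
  moves=[
    [[0,0,0,0.005,0.4],[0,0,-1,0,0.4],[0,0,-3,0,0.4],[0,0,-2,0,0.4],[0,0,-1.5,0,0.4],[0,0,-0.8,0,0.4],[0,0,0,0,0.4],[0,0,0,0,0.4]],
  ],
)

```text
clock: 6.4
tool_pos: [0.5614, -0.5443, 0.0243]
orientation: [-179.9, -0.0, -122.9]
force: [0.1, -0.1, 1.4]
opening: 0.0103
gripper_force: 30.0
```

step_arm(
  moves=[
    [[0,0,-0.4,0,0.4],[0,0,0,0,0.4],[0,0,0,0,2.2],[0,0,0,0,2.2],[0,0,1,0,2.2],[0,0,3,0,2.2],[0,0,4,0,2.2],[0,0,4,0,2.2],[0,0,0,0,2.2]],
  ],
)

```text
clock: 7.3
tool_pos: [0.5637, -0.5467, 0.1488]
orientation: [-179.3, -0.1, -122.8]
force: [0.8, -0.3, 0.2]
opening: 0.022
gripper_force: 0.0
```

Run:
```python
from h import *
snap('top','t4'); o=ctrl.get_obs(); print(o['tool_pos'],o['orientation'],o['joint_pos'],o['clock'],o['opening'])
D=load('t4');print(card(D));P=dep(D)
q=P[(np.hypot(P[...,0]-.56,P[...,1]+.544)<.03)&(P[...,2]>.015)&(P[...,2]<.04)];print(len(q),q.mean(0),np.percentile(q[:,2],90))
```

```text
[ 0.56270644 -0.5454882   0.1453078 ] [-1.79533361e+02 -3.04495175e-02 -1.22866912e+02] [-2.99166427e+01  3.31640348e+01  1.04178553e+01  5.92183873e-02
 -6.67893785e+01 -2.97326296e+00] 7.35 0.02184431792496071
(((0.4890405535697937, -0.4976508617401123), (0.08668874949216843, 0.2701732814311981), 56.78165817260742), ((0.49944353103637695, -0.5089856386184692), (0.09501196444034576, 0.29998692870140076), 56.83210372924805), 241)
24 [ 0.56561221 -0.53117704  0.02339139] 0.028063514096222986
```

step_arm(
  moves=[
    [[-0.45,2.93,0,-0.038,2.8],[-0.45,2.93,0,-0.038,2.8],[-0.45,2.93,0,-0.038,2.8],[-0.45,2.93,0,-0.038,2.8],[-0.45,2.93,0,-0.038,2.8],[-0.45,2.93,0,-0.038,2.8],[-0.45,2.93,0,-0.038,2.8],[-0.45,2.93,0,-0.038,2.8],[-0.45,2.93,0,-0.038,2.8],[-0.45,2.93,0,-0.038,2.8]],
  ],
)

```text
clock: 8.35
tool_pos: [0.5153, -0.2498, 0.1395]
orientation: [180.0, -0.0, -144.8]
force: [0.2, 0.4, -0.2]
opening: 0.028
gripper_force: 0.0
```

step_arm(
  moves=[
    [[0,0,0,0,2.8],[0,0,0,0,2.8],[0,0,0,0,2.8]],
  ],
)

```text
clock: 8.65
tool_pos: [0.516, -0.2514, 0.1396]
orientation: [-180.0, 0.0, -144.6]
force: [-1.7, -1.1, 0.3]
opening: 0.0284
gripper_force: 0.0
```

```bash
cat >> h.py <<'E'
def ridge(D,c,lo=.0235,hi=.034):
    P=dep(D);q=P[(np.hypot(P[...,0]-c[0],P[...,1]-c[1])<.03)&(P[...,2]>lo)&(P[...,2]<hi)]
    return len(q),np.percentile(q[:,2],[50,95]).round(4),cv2.minAreaRect(q[:,:2].astype('f4'))
E
python3 - <<'E'
from h import *
snap('wrist','w5'); o=ctrl.get_obs(); print(o['tool_pos'],o['orientation'],o['joint_pos'],o['clock'],o['opening'])
D=load('w5');print(ridge(D,(.517,-.253)),meas(D,*T['pt1'][:2],'pour',.058))
E
```

```text
[ 0.51597275 -0.25160073  0.13949066] [ 1.79999614e+02 -6.16414338e-03 -1.44675813e+02] [-6.47336080e+00  1.52631771e+01 -1.90981981e+01  4.62835709e-03
 -5.56434773e+01 -4.82050641e+01] 8.7 0.02785571782727998
(379, array([0.0268, 0.0282]), ((0.5188003182411194, -0.2524358928203583), (0.04338346794247627, 0.010116424411535263), 35.52306365966797)) (array([ 0.515 , -0.2566]), np.float64(215.9), (0.093, 0.05), np.float64(0.0176), np.float64(-0.0293), 1671)
```

step_arm(
  moves=[
    [[0.28,-0.1,-2,0,2.8],[0,0,-3,0,2.8],[0,0,-3,0,2.8],[0,0,-2,0,2.8],[0,0,-1,0,2.8],[0,0,-0.9,0,2.8],[0,0,0,0,2.8],[0,0,0,0,0.4],[0,0,0,0,0.4],[0,0,0,0,0.4]],
  ],
)

```text
clock: 9.7
tool_pos: [0.5193, -0.2521, 0.0215]
orientation: [-179.9, 0.1, -144.7]
force: [-0.1, -0.3, 2.1]
opening: 0.0103
gripper_force: 30.0
```

step_arm(
  moves=[
    [[0,0,0,0,0.4],[0,0,0,0,0.4],[0,0,1,0,0.4],[0,0,2,0,0.4],[0,0,3,0,0.4],[0,0,3,0,0.4],[0,0,0,0,0.4]],
  ],
)

```text
clock: 10.4
tool_pos: [0.5213, -0.2527, 0.1155]
orientation: [-179.7, 0.3, -144.6]
force: [0.6, -0.2, 0.4]
opening: 0.0101
gripper_force: 30.0
```

step_arm(
  moves=[
    [[-0.31,-2.45,0,0.038,0.4],[-0.31,-2.45,0,0.038,0.4],[-0.31,-2.45,0,0.038,0.4],[-0.31,-2.45,0,0.038,0.4],[-0.31,-2.45,0,0.038,0.4],[-0.31,-2.45,0,0.038,0.4],[-0.31,-2.45,0,0.038,0.4],[-0.31,-2.45,0,0.038,0.4],[-0.31,-2.45,0,0.038,0.4],[-0.31,-2.45,0,0.038,0.4]],
  ],
)

```text
clock: 11.4
tool_pos: [0.4872, -0.4978, 0.1105]
orientation: [180.0, 0.0, -122.8]
force: [-0.4, -0.3, 0.4]
opening: 0.0104
gripper_force: 30.0
```

step_arm(
  moves=[
    [[0,0,0,0,0.4],[0,0,0,0,0.4]],
  ],
)

```text
clock: 11.6
tool_pos: [0.4871, -0.4971, 0.11]
orientation: [179.9, 0.0, -123.0]
force: [-0.5, -0.7, 0.1]
opening: 0.0103
gripper_force: 30.0
```

Run:
```python
from h import *
snap('top','t6');snap('wrist','w6'); o=ctrl.get_obs(); print(o['tool_pos'],o['orientation'],o['opening'],o['gripper_force'])
for f in ['t6','w6']: print(card(load(f)))
```

```text
[ 0.48757695 -0.49630037  0.11042937] [ 1.79966643e+02  1.42080575e-02 -1.22903560e+02] 0.010342752941578048 29.998859167099
(((0.4835266172885895, -0.49301445484161377), (0.08542513102293015, 0.2568075358867645), 57.22196578979492), ((0.48642635345458984, -0.5004655122756958), (0.09439744055271149, 0.2696155607700348), 57.01996994018555), 164)
(((0.4896959662437439, -0.49937501549720764), (0.08554568141698837, 0.27091532945632935), 56.99521255493164), ((0.4957510232925415, -0.49130377173423767), (0.10608582198619843, 0.31290125846862793), 57.07538604736328), 3823)
```

View pics/w6.png

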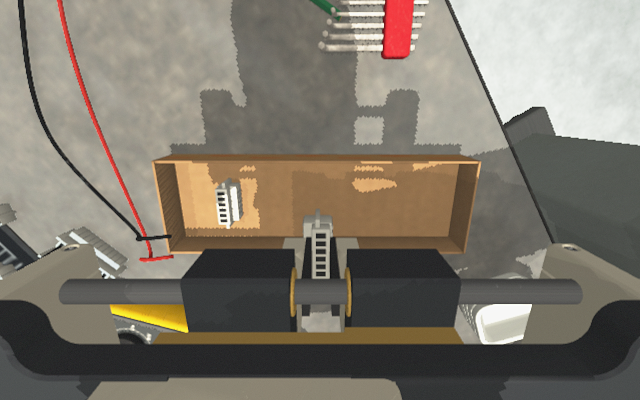

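The first plug stands in the card tray (228,202) and the second hangs in the grip (318,240). Lowering it.

step_arm(
  moves=[
    [[0.1,-0.15,-2,0,0.4],[0,0,-3,0,0.4],[0,0,-2,0,0.4],[0,0,-1.2,0,0.4],[0,0,-0.5,0,0.4],[0,0,0,0,0.4],[0,0,0,0,0.4],[0,0,0,0,2.2],[0,0,0,0,2.2],[0,0,0,0,2.2]],
  ],
)

```text
clock: 12.7
tool_pos: [0.4889, -0.4987, 0.0242]
orientation: [-179.9, 0.0, -122.9]
force: [0.9, -0.0, 0.3]
opening: 0.0214
gripper_force: 0.0
```

step_arm(
  moves=[
    [[0,0,1,0,2.2],[0,0,3,0,2.2],[0,0,4,0,2.2],[0,0,4,0,2.2],[-1,2,0,-0.033,2.8],[-1,2,0,-0.033,2.8],[-1,2.8,0,-0.033,2.8],[-1,3,0,-0.033,2.8],[-1,3,0,-0.033,2.8],[-1,3,0,-0.033,2.8]],
  ],
)

```text
clock: 13.7
tool_pos: [0.4283, -0.3396, 0.1445]
orientation: [-179.9, 0.0, -134.3]
force: [0.6, 1.1, 0.5]
opening: 0.0279
gripper_force: 0.0
```

step_arm(
  moves=[
    [[-1,3,0,-0.033,2.8],[-1,3,0,-0.033,2.8],[-1,3,0,-0.025,2.8],[-1,3,0,0,2.8],[0,2.9,0,0,2.8],[0,0,0,0,2.8],[0,0,0,0,2.8]],
  ],
)

```text
clock: 14.4
tool_pos: [0.3892, -0.1911, 0.1446]
orientation: [-179.9, 0.1, -139.3]
force: [-0.1, -0.1, -0.6]
opening: 0.028
gripper_force: 0.0
```

Run:
```python
from h import *
snap('wrist','w7'); o=ctrl.get_obs(); print(o['tool_pos'],o['orientation'],o['joint_pos'],o['clock'],o['opening'])
D=load('w7');print(ridge(D,(.388,-.188)),meas(D,*T['ct1'][:2],'c',.058))
```

```text
[ 0.38919087 -0.19156117  0.14433859] [-1.79938808e+02  5.45768193e-02 -1.39393970e+02] [ 4.58537261e-02  1.65071962e+00 -3.51648181e+01  1.37560244e-02
 -5.31032097e+01 -4.94481042e+01] 14.45 0.027919695387596102
(367, array([0.0268, 0.0281]), ((0.38859865069389343, -0.18801046907901764), (0.042363692075014114, 0.01098155789077282), 54.07437515258789)) (array([ 0.3897, -0.1899]), np.float64(233.1), (0.08, 0.05), np.float64(0.0176), np.float64(-0.0435), 1488)
```

step_arm(
  moves=[
    [[-0.05,0.33,-1,0.12,2.8],[0,0,-3,0.105,2.8],[0,0,-3,0,2.8],[0,0,-3,0,2.8],[0,0,-1.4,0,2.8],[0,0,-0.9,0,2.8],[0,0,0,0,2.8],[0,0,0,0,0.4],[0,0,0,0,0.4],[0,0,0,0,0.4]],
  ],
)

```text
clock: 15.45
tool_pos: [0.3889, -0.1883, 0.0214]
orientation: [-179.9, 0.1, -126.6]
force: [-0.1, 0.1, 1.7]
opening: 0.0102
gripper_force: 30.0
```

step_arm(
  moves=[
    [[0,0,0,0,0.4],[0,0,0,0,0.4],[0,0,1,0,0.4],[0,0,2,0,0.4],[0,0,3,0,0.4],[0,0,3,0,0.4],[0,0,0,0,0.4]],
  ],
)

```text
clock: 16.15
tool_pos: [0.3907, -0.1884, 0.1148]
orientation: [-179.6, 0.2, -126.5]
force: [0.3, -0.3, -0.2]
opening: 0.0103
gripper_force: 30.0
```

step_arm(
  moves=[
    [[0.29,-2.64,0,0.006,0.4],[0.29,-2.64,0,0.006,0.4],[0.29,-2.64,0,0.006,0.4],[0.29,-2.64,0,0.006,0.4],[0.29,-2.64,0,0.006,0.4],[0.29,-2.64,0,0.006,0.4],[0.29,-2.64,0,0.006,0.4],[0.29,-2.64,0,0.006,0.4],[0.29,-2.64,0,0.006,0.4],[0.29,-2.64,0,0.006,0.4]],
  ],
)

```text
clock: 17.15
tool_pos: [0.4169, -0.453, 0.1104]
orientation: [180.0, 0.0, -123.1]
force: [0.4, 0.0, -0.0]
opening: 0.0103
gripper_force: 30.0
```

step_arm(
  moves=[
    [[0,0,0,0,0.4],[0,0,0,0,0.4]],
  ],
)

```text
clock: 17.35
tool_pos: [0.4165, -0.4521, 0.1099]
orientation: [179.9, 0.0, -123.2]
force: [0.4, 0.2, 0.4]
opening: 0.0106
gripper_force: 30.0
```

Run:
```python
from h import *
snap('top','t8');snap('wrist','w8'); o=ctrl.get_obs(); print(o['tool_pos'],o['orientation'],o['opening'],o['gripper_force'])
for f in ['t8','w8']: print(card(load(f)))
```

```text
[ 0.41678441 -0.45142998  0.11036079] [ 1.79954666e+02  1.43416906e-02 -1.23121722e+02] 0.010668614514731811 29.999936521053314
(((0.4442933201789856, -0.41962137818336487), (0.02770247682929039, 0.11885645985603333), 70.54179382324219), ((0.44116413593292236, -0.438961386680603), (0.040373772382736206, 0.12563438713550568), 56.564029693603516), 62)
(((0.4899229407310486, -0.4993281364440918), (0.08595813810825348, 0.27049949765205383), 57.08481979370117), ((0.5068977475166321, -0.4985000491142273), (0.10581569373607635, 0.3127377927303314), 56.997493743896484), 3815)
```

Card tray unchanged in the wrist view. Lowering the third plug.

step_arm(
  moves=[
    [[0.1,-0.1,-2,0,0.4],[0,0,-3,0,0.4],[0,0,-2,0,0.4],[0,0,-1.2,0,0.4],[0,0,-0.5,0,0.4],[0,0,0,0,0.4],[0,0,0,0,0.4],[0,0,0,0,2.2],[0,0,0,0,2.2],[0,0,0,0,2.2]],
  ],
)

```text
clock: 18.45
tool_pos: [0.4184, -0.4534, 0.0241]
orientation: [-179.9, 0.0, -123.1]
force: [-0.7, 0.4, -0.2]
opening: 0.0212
gripper_force: 0.0
```

step_arm(
  moves=[
    [[0,0,1,0,2.2],[0,0,3,0,2.2],[0,0,4,0,2.2],[0,0,4,0,2.2],[0,0,0,0,2.8],[0,0,0,0,2.8]],
  ],
)

```text
clock: 19.05
tool_pos: [0.4188, -0.4536, 0.1457]
orientation: [-179.8, 0.0, -123.1]
force: [-0.1, 0.1, -1.5]
opening: 0.0273
gripper_force: 0.0
```

Run:
```python
from h import *
im,d,ci=snap('wrist','w9'); o=ctrl.get_obs(); print(o['tool_pos'],o['orientation'],o['joint_pos'],o['clock'],o['opening'])
D=load('w9')
for k in T:
    try: print(k,meas(D,*T[k],.058))
    except Exception as e: print(k,'-')
```

```text
[ 0.41811973 -0.45306368  0.14420402] [-1.79944200e+02  2.16615129e-02 -1.23130601e+02] [-2.91826730e+01  1.87001053e+01 -1.33970698e+01 -2.09873792e-02
 -5.78456677e+01 -3.93677833e+00] 19.1 0.027555519896488127
ct1 -
cst -
ct2 (array([ 0.4811, -0.369 ]), np.float64(50.9), (0.082, 0.044), np.float64(0.0176), np.float64(-0.0443), 464)
pt1 (array([ 0.4841, -0.2865]), np.float64(326.8), (0.027, 0.012), np.float64(0.0173), np.float64(-0.0105), 101)
pst -
  return _methods._mean(a, axis=axis, dtype=dtype,
  ret = ret.dtype.type(ret / rcount)
```

View pics/w9.png

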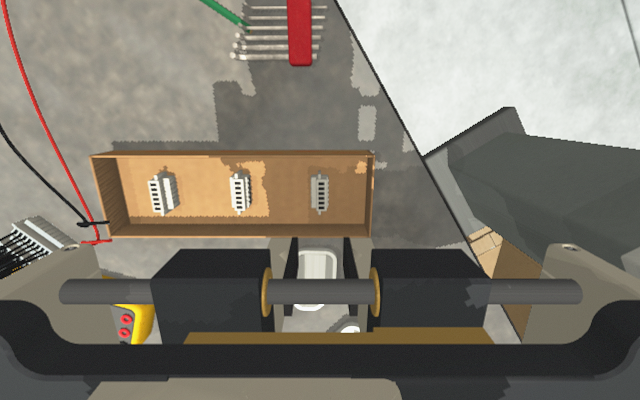

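All three plugs stand in the card tray: (162,193), (240,192), (320,193). Now the empty corner tray (ct2).

step_arm(
  moves=[
    [[0.8,1.05,0,-0.01,6.6],[0.8,1.05,0,-0.01,6.6],[0.8,1.05,0,-0.01,6.6],[0.8,1.05,0,-0.01,6.6],[0.8,1.05,0,0,6.6],[0.8,1.05,0,0,6.6],[0.8,1.05,0,0,6.6],[0.8,1.05,0,0,6.6],[0,0,0,0,6.6],[0,0,0,0,6.6]],
  ],
)

```text
clock: 20.1
tool_pos: [0.4825, -0.3688, 0.1435]
orientation: [180.0, -0.0, -125.4]
force: [0.4, -0.4, -0.1]
opening: 0.0659
gripper_force: 0.0
```

```bash
cat >> h.py <<'E'
def look(f,*ks):
    snap('wrist',f); o=ctrl.get_obs(); p=o['tool_pos']; y=o['orientation'][2]
    print(p.round(4),y.round(1),'j1,6',o['joint_pos'][[0,5]].round(0),'t',o['clock'],'open',round(o['opening'],4),round(o['gripper_force'],1))
    D=load(f)
    for k in ks:
        try:
            m=meas(D,*T[k],.058);print(k,m,'dcm',((m[0]-p[:2])*100).round(2),'dyaw',round((m[1]-y+90)%180-90,1))
        except Exception as e: print(k,e)
E
python3 -c "
from h import *
look('w10','ct2','pt1','cst')"
```

```text
[ 0.4823 -0.3691  0.1436] -125.4 j1,6 [-19. -16.] t 20.15 open 0.0663 0.0
ct2 (array([ 0.4828, -0.3705]), np.float64(56.1), (0.08, 0.049), np.float64(0.0177), np.float64(-0.0438), 1255) dcm [ 0.05 -0.14] dyaw 1.5
pt1 (array([ 0.5156, -0.2576]), np.float64(220.3), (0.093, 0.048), np.float64(0.0174), np.float64(-0.0205), 635) dcm [ 3.33 11.15] dyaw -14.3
cst (array([ 0.3885, -0.3058]), np.float64(166.7), (0.081, 0.05), np.float64(0.0447), np.float64(-0.0434), 1594) dcm [-9.38  6.33] dyaw -67.9
```

step_arm(
  moves=[
    [[0.03,-0.09,-1,0.01,6.6],[0,0,-3,0,6.6],[0,0,-3,0,6.6],[0,0,-3,0,6.6],[0,0,-2,0,6.6],[0,0,-1.3,0,6.6],[0,0,0,0,6.6],[0,0,0,0,4.4],[0,0,0,0,4.4],[0,0,0,0,4.4]],
  ],
)

```text
clock: 21.15
tool_pos: [0.4833, -0.3705, 0.0118]
orientation: [-179.9, 0.0, -124.8]
force: [0.1, -0.0, 1.9]
opening: 0.0496
gripper_force: 30.0
```

step_arm(
  moves=[
    [[0,0,0,0,4.4],[0,0,0,0,4.4],[0,0,1,0,4.4],[0,0,2,0,4.4],[0,0,3,0,4.4],[0,0,3,0,4.4],[0,0,0,0,4.4]],
  ],
)

```text
clock: 21.85
tool_pos: [0.4849, -0.3713, 0.1057]
orientation: [-179.6, 0.1, -124.8]
force: [-0.0, 0.4, 0.3]
opening: 0.0493
gripper_force: 30.0
```

step_arm(
  moves=[
    [[-0.7,0.47,0,0.139,4.4],[-0.7,0.47,0,0.139,4.4],[-0.7,0.47,0,0.139,4.4],[-0.7,0.47,0,0.139,4.4],[-0.7,0.47,0,0.139,4.4],[-0.7,0.47,0,0.139,4.4],[-0.7,0.47,0,0.139,4.4],[-0.7,0.47,0,0.139,4.4],[-0.7,0.47,0,0.139,4.4],[-0.7,0.47,0,0.139,4.4]],
  ],
)

```text
clock: 22.85
tool_pos: [0.4119, -0.3227, 0.1006]
orientation: [-180.0, 0.0, -44.9]
force: [-0.2, -0.3, -0.5]
opening: 0.0494
gripper_force: 30.0
```

step_arm(
  moves=[
    [[-0.65,0.47,0,0.139,4.4],[-0.65,0.47,0,0.139,4.4],[-0.6,0.47,0,0.139,4.4],[-0.6,0.45,0,0.139,4.4],[0,0,0,0,4.4],[0,0,0,0,4.4],[0,0,0,0,4.4]],
  ],
)

```text
clock: 23.55
tool_pos: [0.3879, -0.3047, 0.1007]
orientation: [180.0, -0.0, -13.5]
force: [0.5, -0.2, 0.2]
opening: 0.0495
gripper_force: 30.0
```

```bash
python3 -c "
from h import *
look('w11','cst','ct1')
D=load('w11');T['h']=((.388,-.305),.109,'c');print(meas(D,*T['h'],.07,.012))
snap('scene','s11');D=load('s11');print(meas(D,*T['h'],.07,.012),meas(D,*T['cst'],.058))"
```

```text
[ 0.3878 -0.3047  0.1006] -13.5 j1,6 [-15.  92.] t 23.6 open 0.049 30.0
cst (array([ 0.4168, -0.3093]), np.float64(256.4), (0.049, 0.021), np.float64(0.045), np.float64(-0.0274), 723) dcm [ 2.9  -0.46] dyaw 89.9
ct1 (array([ 0.3915, -0.1905]), np.float64(235.1), (0.08, 0.051), np.float64(0.0177), np.float64(-0.0431), 1229) dcm [ 0.37 11.42] dyaw 68.6
(array([ 0.3879, -0.299 ]), np.float64(305.2), (0.083, 0.069), np.float64(0.1073), np.float64(-0.0527), 3504)
(array([ 0.3727, -0.3019]), np.float64(61.4), (0.08, 0.066), np.float64(0.1085), np.float64(-0.0456), 214) (array([ 0.3877, -0.3044]), np.float64(168.1), (0.08, 0.052), np.float64(0.0447), np.float64(-0.0453), 199)
```

View pics/w11.png

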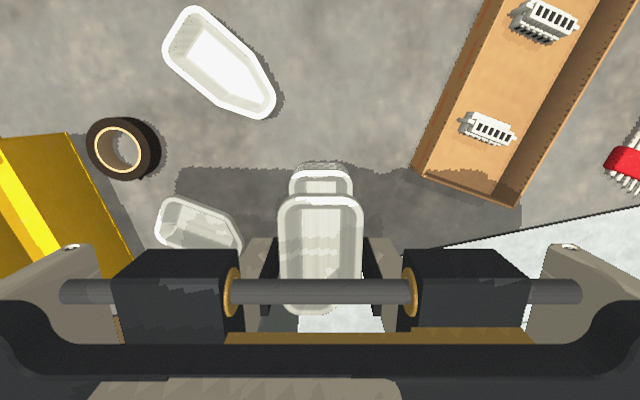

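The held tray (320,240) lines up with the stack's end showing behind it (321,180). Lowering.

step_arm(
  moves=[
    [[0.03,-0.03,-1,0.008,4.4],[0,0,-2,0,4.4],[0,0,-1,0,4.4],[0,0,-0.4,0,4.4],[0,0,-0.4,0,4.4],[0,0,-0.3,0,4.4],[0,0,-0.2,0,4.4],[0,0,0,0,4.4]],
  ],
)

```text
clock: 24.45
tool_pos: [0.3881, -0.3049, 0.0479]
orientation: [180.0, -0.0, -12.9]
force: [0.4, -0.8, -0.6]
opening: 0.0499
gripper_force: 30.0
```

step_arm(
  moves=[
    [[0,0,-0.1,0,4.4],[0,0,0,0,4.4],[0,0,0,0,5.6],[0,0,0,0,6.4],[0,0,0,0,6.4],[0,0,1,0,6.4],[0,0,3,0,6.4],[0,0,3,0,6.4],[0,0,3,0,6.4],[0,0,0,0,6.4]],
  ],
)

```text
clock: 25.45
tool_pos: [0.3903, -0.3059, 0.1513]
orientation: [179.9, -0.4, -12.8]
force: [0.7, 0.4, 0.6]
opening: 0.064
gripper_force: 0.0
```

```bash
python3 -c "
from h import *
T['cst5']=((.388,-.305),.054,'c')
look('w12','cst5','ct1')
snap('scene','s12');D=load('s12');print(meas(D,*T['cst5'],.058),meas(D,*T['ct1'],.058))"
```

```text
[ 0.3892 -0.3053  0.1492] -12.9 j1,6 [-15.  92.] t 25.5 open 0.0639 0.0
cst5 (array([ 0.3882, -0.3052]), np.float64(167.4), (0.08, 0.05), np.float64(0.0539), np.float64(-0.0443), 1540) dcm [-0.1   0.01] dyaw 0.3
ct1 (array([ 0.3908, -0.1902]), np.float64(233.3), (0.08, 0.051), np.float64(0.0176), np.float64(-0.0439), 1119) dcm [ 0.16 11.51] dyaw 66.2
(array([ 0.3865, -0.3039]), np.float64(166.6), (0.082, 0.052), np.float64(0.0535), np.float64(-0.0471), 219) (array([ 0.3886, -0.1889]), np.float64(232.9), (0.082, 0.051), np.float64(0.0178), np.float64(-0.0442), 177)
```

ct2 nested: rim at 53.9 mm, axis 167.4°. Next, ct1.

step_arm(
  moves=[
    [[0.02,1.44,0,0.144,6.6],[0.02,1.44,0,0.144,6.6],[0.02,1.44,0,0.144,6.6],[0.02,1.44,0,0.144,6.6],[0.02,1.44,0,0.144,6.6],[0.02,1.44,0,0.144,6.6],[0.02,1.44,0,0.144,6.6],[0.02,1.44,0,0.144,6.6],[0,0,0,0,6.6],[0,0,0,0,6.6]],
  ],
)

```text
clock: 26.55
tool_pos: [0.3891, -0.1895, 0.1461]
orientation: [-180.0, 0.0, 53.0]
force: [-0.3, 0.0, 0.3]
opening: 0.0662
gripper_force: 0.0
```

```bash
python3 -c "
from h import *
look('w13','ct1')"
```

```text
[ 0.3892 -0.1898  0.1462] 53.0 j1,6 [  0. 143.] t 26.6 open 0.066 0.0
ct1 (array([ 0.391 , -0.1893]), np.float64(233.1), (0.08, 0.05), np.float64(0.0179), np.float64(-0.0438), 1289) dcm [0.18 0.05] dyaw 0.1
```

step_arm(
  moves=[
    [[0.1,0,-1.2,0,6.6],[0,0,-3,0,6.6],[0,0,-3,0,6.6],[0,0,-3,0,6.6],[0,0,-2,0,6.6],[0,0,-1.35,0,6.6],[0,0,0,0,6.6],[0,0,0,0,4.4],[0,0,0,0,4.4],[0,0,0,0,4.4]],
  ],
)

```text
clock: 27.6
tool_pos: [0.391, -0.1898, 0.0119]
orientation: [179.9, -0.1, 53.1]
force: [-0.3, -0.6, -0.1]
opening: 0.0496
gripper_force: 30.0
```

step_arm(
  moves=[
    [[0,0,0,0,4.4],[0,0,0,0,4.4],[0,0,1,0,4.4],[0,0,2,0,4.4],[0,0,3,0,4.4],[0,0,3,0,4.4],[0,0,0.9,0,4.4]],
  ],
)

```text
clock: 28.3
tool_pos: [0.392, -0.1897, 0.1135]
orientation: [179.8, -0.2, 53.2]
force: [0.9, -0.4, -0.5]
opening: 0.0497
gripper_force: 30.0
```

step_arm(
  moves=[
    [[-0.02,-1.44,0,-0.144,4.4],[-0.02,-1.44,0,-0.144,4.4],[-0.02,-1.44,0,-0.144,4.4],[-0.02,-1.44,0,-0.144,4.4],[-0.02,-1.44,0,-0.144,4.4],[-0.02,-1.44,0,-0.144,4.4],[-0.02,-1.44,0,-0.144,4.4],[-0.04,-1.44,0,-0.144,4.4],[0,0,0,0,4.4],[0,0,0,0,4.4]],
  ],
)

```text
clock: 29.3
tool_pos: [0.3881, -0.3046, 0.1098]
orientation: [-180.0, 0.0, -12.8]
force: [-0.2, 0.3, 0.2]
opening: 0.0498
gripper_force: 30.0
```

```bash
python3 -c "
from h import *
T['cst5']=((.388,-.305),.054,'c')
look('w14','cst5')
snap('top','t14');print(card(load('t14')))"
```

```text
[ 0.3882 -0.3044  0.1099] -12.7 j1,6 [-15.  93.] t 29.35 open 0.0492 30.0
cst5 (array([ 0.4166, -0.3086]), np.float64(257.9), (0.049, 0.018), np.float64(0.0539), np.float64(-0.0263), 666) dcm [ 2.84 -0.42] dyaw -89.4
(((0.517825722694397, -0.5162530541419983), (0.08603324741125107, 0.20302461087703705), 56.87738037109375), ((0.5280309915542603, -0.5274889469146729), (0.09410975128412247, 0.23234669864177704), 56.83864212036133), 183)
```

step_arm(
  moves=[
    [[0,-0.05,-1,0,4.4],[0,0,-2,0,4.4],[0,0,-1,0,4.4],[0,0,-0.4,0,4.4],[0,0,-0.4,0,4.4],[0,0,-0.3,0,4.4],[0,0,-0.2,0,4.4],[0,0,0,0,4.4]],
  ],
)

```text
clock: 30.2
tool_pos: [0.3887, -0.3054, 0.0571]
orientation: [180.0, -0.0, -12.9]
force: [-0.4, -0.1, -0.1]
opening: 0.0496
gripper_force: 30.0
```

step_arm(
  moves=[
    [[0,0,-0.1,0,4.4],[0,0,0,0,4.4],[0,0,0,0,5.6],[0,0,0,0,6.4],[0,0,0,0,6.4],[0,0,1,0,6.4],[0,0,3,0,6.4],[0,0,3,0,6.4],[0,0,3,0,6.4],[0,0,0,0,6.4]],
  ],
)

```text
clock: 31.2
tool_pos: [0.391, -0.3065, 0.161]
orientation: [179.9, -0.4, -12.8]
force: [0.5, -0.1, -0.2]
opening: 0.0638
gripper_force: 0.0
```

```bash
python3 -c "
from h import *
T['cst6']=((.388,-.305),.063,'c')
look('w15','cst6','pt1')
snap('scene','s15');D=load('s15');print(meas(D,*T['cst6'],.058))"
```

```text
[ 0.39   -0.3058  0.1588] -12.9 j1,6 [-15.  92.] t 31.25 open 0.064 0.0
cst6 (array([ 0.3895, -0.3058]), np.float64(167.3), (0.08, 0.05), np.float64(0.0628), np.float64(-0.0439), 1529) dcm [-0.05  0.  ] dyaw 0.2
pt1 (array([ 0.516 , -0.2569]), np.float64(216.0), (0.093, 0.05), np.float64(0.0177), np.float64(-0.03), 1735) dcm [12.6   4.89] dyaw 48.9
(array([ 0.3872, -0.3035]), np.float64(166.2), (0.082, 0.053), np.float64(0.0623), np.float64(-0.0468), 239)
```

ct1 nested (rim 62.8 mm). Next, the spout tray.

step_arm(
  moves=[
    [[1.57,0.61,0,0.107,6.6],[1.57,0.61,0,0.107,6.6],[1.57,0.61,0,0.107,6.6],[1.57,0.61,0,0.107,6.6],[1.57,0.61,0,0.107,6.6],[1.57,0.61,0,0.107,6.6],[1.57,0.61,0,0.107,6.6],[1.57,0.61,0,0.107,6.6],[0,0,0,0,6.6],[0,0,0,0,6.6]],
  ],
)

```text
clock: 32.3
tool_pos: [0.5134, -0.2562, 0.1549]
orientation: [-179.9, 0.1, 36.1]
force: [-1.2, -0.4, -0.1]
opening: 0.0662
gripper_force: 0.0
```

```bash
python3 -c "
from h import *
look('w16','pt1','pst')"
```

```text
[ 0.5132 -0.2564  0.1552] 36.0 j1,6 [ -7. 133.] t 32.35 open 0.0662 0.0
pt1 (array([ 0.5163, -0.2567]), np.float64(214.7), (0.092, 0.05), np.float64(0.0179), np.float64(-0.0289), 1323) dcm [ 0.31 -0.03] dyaw -1.3
pst (array([ 0.6295, -0.3354]), np.float64(69.0), (0.092, 0.051), np.float64(0.0449), np.float64(-0.0293), 1897) dcm [11.63 -7.9 ] dyaw 33.0
```

step_arm(
  moves=[
    [[0.2,-0.02,-2.1,-0.008,6.6],[0,0,-3,0,6.6],[0,0,-3,0,6.6],[0,0,-3,0,6.6],[0,0,-2,0,6.6],[0,0,-1.35,0,6.6],[0,0,0,0,6.6],[0,0,0,0,4.4],[0,0,0,0,4.4],[0,0,0,0,4.4]],
  ],
)

```text
clock: 33.35
tool_pos: [0.517, -0.2569, 0.0128]
orientation: [179.9, -0.1, 35.7]
force: [-0.8, -0.1, 1.5]
opening: 0.0494
gripper_force: 30.0
```

step_arm(
  moves=[
    [[0,0,0,0,4.4],[0,0,0,0,4.4],[0,0,1,0,4.4],[0,0,2,0,4.4],[0,0,3,0,4.4],[0,0,3,0,4.4],[0,0,3,0,4.4],[0,0,0,0,4.4],[0,0,0,0,4.4]],
  ],
)

```text
clock: 34.25
tool_pos: [0.5165, -0.2566, 0.1328]
orientation: [179.9, -0.1, 35.7]
force: [-0.9, -0.1, -1.4]
opening: 0.0495
gripper_force: 30.0
```

step_arm(
  moves=[
    [[0.62,-0.44,0,-0.1424,4.4],[0.62,-0.44,0,-0.1424,4.4],[0.62,-0.44,0,-0.1424,4.4],[0.62,-0.44,0,-0.1424,4.4],[0.62,-0.44,0,-0.1424,4.4],[0.62,-0.44,0,-0.1424,4.4],[0.62,-0.44,0,-0.1424,4.4],[0.62,-0.44,0,-0.1424,4.4],[0.62,-0.44,0,-0.1424,4.4]],
  ],
)

```text
clock: 35.15
tool_pos: [0.5714, -0.2962, 0.1301]
orientation: [179.9, 0.1, -38.1]
force: [0.1, -0.1, -1.0]
opening: 0.0494
gripper_force: 30.0
```

step_arm(
  moves=[
    [[0.62,-0.44,0,-0.1424,4.4],[0.62,-0.44,0,-0.1424,4.4],[0.62,-0.44,0,-0.1424,4.4],[0.62,-0.44,0,-0.1424,4.4],[0.62,-0.44,0,-0.1424,4.4],[0.62,-0.44,0,-0.1424,4.4],[0.62,-0.44,0,-0.1424,4.4],[0.62,-0.44,0,-0.1424,4.4],[0.62,-0.44,0,-0.1424,4.4],[0,0,0,0,4.4]],
  ],
)

```text
clock: 36.15
tool_pos: [0.6274, -0.336, 0.1297]
orientation: [179.9, -0.0, -111.3]
force: [-0.1, -0.3, -1.2]
opening: 0.0495
gripper_force: 30.0
```

step_arm(
  moves=[
    [[0,0,0,0,4.4],[0,0,0,0,4.4]],
  ],
)

```text
clock: 36.35
tool_pos: [0.6272, -0.3356, 0.131]
orientation: [179.9, 0.0, -111.0]
force: [0.2, -0.2, -0.1]
opening: 0.0495
gripper_force: 30.0
```

```bash
python3 -c "
from h import *
look('w17')
snap('top','t17');D=load('t17');print(card(D))
snap('scene','s17');print(meas(load('s17'),*T['pst'],.058))"
```

```text
[ 0.6273 -0.3356  0.1313] -111.0 j1,6 [-13.  -8.] t 36.4 open 0.0493 30.0
(((0.489543080329895, -0.4976426661014557), (0.08618012815713882, 0.27104195952415466), 56.89326477050781), ((0.49864333868026733, -0.5086451172828674), (0.09467146545648575, 0.29872140288352966), 56.885108947753906), 298)
(array([ 0.6278, -0.3347]), np.float64(70.8), (0.092, 0.055), np.float64(0.044), np.float64(-0.0273), 166)
```

View pics/w17.png

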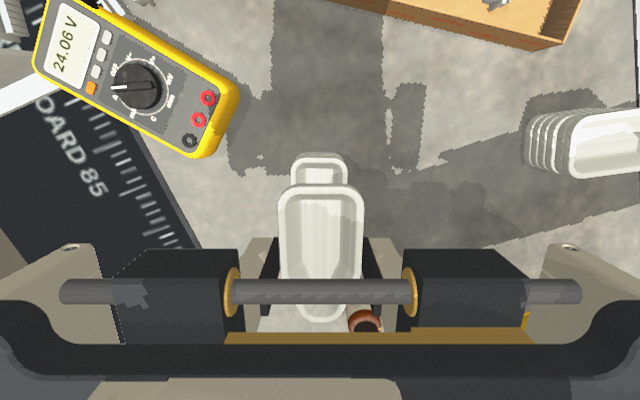

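The held tray (321,250) points its spout the same way as the stack, whose square end shows at (320,165). Sides line up. Lowering.

step_arm(
  moves=[
    [[0.1,0,-2,0,4.4],[0,0,-3,0,4.4],[0,0,-1.8,0,4.4],[0,0,-0.5,0,4.4],[0,0,-0.4,0,4.4],[0,0,-0.3,0,4.4],[0,0,-0.2,0,4.4],[0,0,0,0,4.4],[0,0,0,0,4.4]],
  ],
)

```text
clock: 37.4
tool_pos: [0.6291, -0.336, 0.0502]
orientation: [-179.9, 0.0, -111.1]
force: [-0.9, 0.8, -0.5]
opening: 0.0494
gripper_force: 30.0
```

step_arm(
  moves=[
    [[0,0,-0.2,0,4.4],[0,0,0,0,4.4],[0,0,0,0,4.4]],
  ],
)

```text
clock: 37.7
tool_pos: [0.6293, -0.3361, 0.0489]
orientation: [-179.9, -0.0, -111.1]
force: [-1.3, 1.7, 4.7]
opening: 0.0492
gripper_force: 30.0
```

step_arm(
  moves=[
    [[0,0,0,0,5.6],[0,0,0,0,6.4],[0,0,0,0,6.4],[0,0,1,0,6.4],[0,0,3,0,6.4],[0,0,3,0,6.4],[0,0,3,0,6.4],[-1.5,0,3,0,6.4],[-1.5,0,3,0,6.4],[0,0,0,0,6.4]],
  ],
)

```text
clock: 38.7
tool_pos: [0.5997, -0.3371, 0.2143]
orientation: [-179.5, -0.0, -111.1]
force: [0.5, 0.1, 0.9]
opening: 0.0642
gripper_force: 0.0
```

```bash
python3 -c "
from h import *
T['pst5']=((.628,-.335),.054,'pour');T['cst6']=((.388,-.305),.063,'c')
look('w18','pst5')
snap('scene','s18');D=load('s18');print(meas(D,*T['pst5'],.058),meas(D,*T['cst6'],.058))
P=dep(load('w18'));q=P[(np.hypot(P[...,0]-.6285,P[...,1]+.3355)<.06)&(P[...,2]>.05)&(P[...,2]<.06)]
print('plane',np.linalg.lstsq(np.c_[q[:,:2]-q[:,:2].mean(0),np.ones(len(q))],q[:,2],rcond=None)[0])
im,d,ci=snap('top','t18');print(card(load('t18')))
cv2.imwrite('pics/c18.png',cv2.resize(np.hstack([im[135:260,290:460],load('s18')['im'][185:310,285:455]]),None,fx=2.3,fy=2.3))"
```

```text
[ 0.5994 -0.3366  0.2117] -111.2 j1,6 [-13.  -8.] t 38.75 open 0.0641 0.0
pst5 (array([ 0.6295, -0.3359]), np.float64(68.8), (0.092, 0.049), np.float64(0.0537), np.float64(-0.0301), 1073) dcm [3.01 0.07] dyaw -0.0
(array([ 0.628 , -0.3335]), np.float64(67.4), (0.096, 0.054), np.float64(0.0532), np.float64(-0.0296), 181) (array([ 0.3866, -0.3047]), np.float64(166.3), (0.083, 0.052), np.float64(0.0622), np.float64(-0.0455), 237)
plane [-0.00349742 -0.00087995  0.05338071]
(((0.4898870289325714, -0.4977359175682068), (0.08585920929908752, 0.2717640995979309), 57.00884246826172), ((0.4984981417655945, -0.5082464218139648), (0.09424535930156708, 0.2986648678779602), 56.89411163330078), 310)
```

View pics/c18.png

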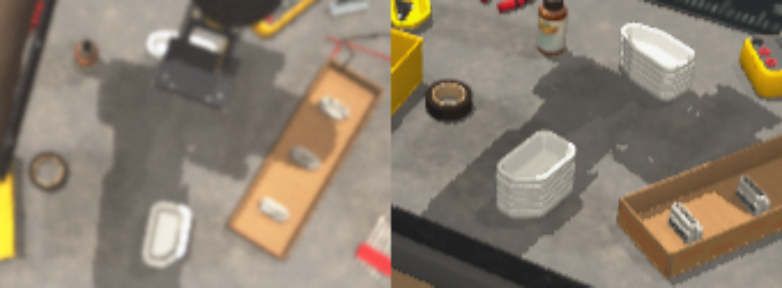

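Both stacks stand level with every tray nested. The three plugs are in the card tray: top-view crop (333,108), (304,156), (273,208). The tape and bottle are in place. Handing in.

step_arm(
  moves=[
    [[0,0,0,0,6.4],[0,0,0,0,6.4],[0,0,0,0,6.4],[0,0,0,0,6.4],[0,0,0,0,6.4]],
  ],
)

```text
clock: 39.35
tool_pos: [0.5988, -0.3359, 0.2072]
orientation: [180.0, -0.0, -111.1]
force: [0.0, -0.2, 0.2]
opening: 0.064
gripper_force: 0.0
```

```bash
python3 -c "
from h import *
print(close_job())"
```

```text
the job is handed in; nothing more can be done
None
```

I handed the job in: all three plugs found in or among the trays are in the card tray, and all three loose trays are nested level in their own stacks (no verdict was returned on hand-in).

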